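Shut the roll box and ready the spreader over the next roll

TASK

The blue box of finished rolls is full: lower its green lid fully shut without slamming it. Then draw the red-handled spreader out of its slanted wooden holder, turn it level with the blade lying flat, and finish still holding it in the gripper like that, at rest, with the middle of its blade over the halved roll on the plate, about 15 cm above the table top. Leave the roll, the plate and all the other things where they are.

Things in the scene. Friction and masses are not known exactly. Their poses are not given: they have to be found in the camera images.
- lid (a joint): hinge of the green lid of the blue roll box, rad: 0 = fully shut on the rim, about 1.57 = standing upright; starts between 1.1 and 1.6. A stiff friction hinge (0.16 N m): it stays where it is left and does not spring back; the lid weighs 0.14 kg and is pushed shut with 1 to 3 N near its free edge.
- lid_hinge (a point): on the lid's hinge axis, half-way along it, 75.5 mm above the table, on the far side of the box from the robot (at most 0.35 rad askew). The frame turns with the lid: y along the hinge, -x from the hinge to the free edge, z the normal of the outer face (up when shut). Lid: slab 140 (x) x 180 (y) x 8 mm, underside at z = 0, outer face at z = 8 mm.
- lid_edge (a point): middle of the lid's free edge, half-way through its thickness, 140 mm from the hinge; same frame as lid_hinge. A tab 60 mm wide and 5 mm thick reaches 15 mm beyond the edge here. The fixed blue box below the lid is 140 x 180 x 75 mm.
- holder: fixed wooden holder: a 45-degree slanted block on a foot 165 x 80 x 12 mm; origin on the table under it, z up, x level, yaw within 0.5 rad of the world's. Its slot opens towards -x and upwards: out of the slot is (-0.707, 0, 0.707) in this frame. Highest point of the block 115 mm above the table.
- holder_slot (a point): middle of the slot's mouth in the slanted face of the holder; the slot is 32 mm wide (y of the holder), 7 mm thick and 98 mm deep; frame parallel to the holder's
- spreader_handle (a point): centre of the spreader's red handle, 100 mm long (x), 18 wide (y), 16 thick (z). Frame: +x along the handle to the blade's tip, y across the blade, z normal to its flat. At the start +x points 45 degrees down (the handle rises towards the robot), y is level; the blade sits 98 mm deep in the slot and comes free when drawn about 100 mm along its own -x. Mass 70 to 115 g.
- spreader_blade (a point): middle of the spreader's steel blade, 105 mm along +x from the handle's centre; blade 110 mm long, 26 mm wide, 3 mm thick, begins where the handle ends; same frame as spreader_handle. The balance point is about 70 mm along +x from the handle centre.
- roll_top (a point): centre of the cut top face of the halved bread roll (84 mm across, 22 mm high) that lies loose on the plate, about 27 mm above the table
- plate: loose white plate, 150 mm across, 14 mm high, origin at the centre of its underside
- mug: bystander: blue mug, 80 mm across, 90 mm high, origin under it
- jam: bystander: amber jam jar with a red cap, 66 mm across, 90 mm high, origin under it
- spread: bystander: low yellow and white tub, 90 mm across, 60 mm high, origin under it
- bowl: bystander: white bowl, 110 mm across, 45 mm high, origin under it
- milk: bystander: white bottle with a blue cap, 64 mm across, 140 mm high, origin under it
There are look-alikes about, which are no part of the job. Leave any purple look-alike of the holder alone.

How it is judged:
On the way, in this order (a step that is already met when the one before it is completed fails the run):
1. the green lid is fully shut while the spreader is still in its holder (value of joint lid below 0.05 rad and distance between spreader_blade and holder_slot below 0.06 m), for 0.2 s.
2. the spreader is drawn clear of the holder and held in the fingers (distance between spreader_blade and holder_slot above 0.075 m and contact force between spreader and holder below 0.05 N and contact force between spreader and the fingers above 1 N), for 0.1 s.
At the end, for the whole second after the job is handed in: The lid is shut (within 0.05 rad) and the spreader is in the gripper's fingers, at rest, touching neither holder, roll nor plate, its blade's flat level within 0.22 rad, the middle of the blade within 30 mm of the roll's centre seen from above and 110 to 200 mm above the table (value of joint lid below 0.05 rad and (angle between spreader_blade's own z axis and vertical below 0.22 rad or angle between spreader_blade's own z axis and vertical above 2.92 rad) and horizontal distance between spreader_blade and roll_top below 0.03 m and height (world z) of spreader_blade between 0.11 and 0.2 m and contact force between spreader and the fingers above 1 N and contact force between spreader and holder below 0.05 N and contact force between spreader and roll below 0.05 N and contact force between spreader and plate below 0.05 N and linear speed of spreader below 0.03 m/s and angular speed of spreader below 0.3 rad/s); the arm keeps its last pose, push and grip.
It fails at once if the lid is slammed (closing faster than 3 rad/s) (velocity of joint lid below -3 rad/s).
It fails at once if the plate or the roll is moved more than 25 mm (distance of any of plate, roll_top from where it was at the start of the episode above 0.025 m).
It fails at once if a bystander is moved more than 25 mm (distance of any of mug, jam, spread, bowl, milk from where it was at the start of the episode above 0.025 m).
It also fails if it takes over 58 s, if anything falls off the work surface, if the arm or the gripper's body presses on something with over 40 N, if the wrist force passes 120 N, or if a joint passes its speed limit or range.

ROBOT

A 6-joint arm with a two-finger parallel gripper is mounted at the origin on the work surface. World frame = base frame: x ahead of the robot, y to its left, z up, the work surface at z = 0. Lengths are in m, angles in rad, forces in N, time in s.
With the tool pointing down it reaches from about 0.325 to 0.85 m from the base axis. Payload 15.5 kg.
Tool frame: the origin (TCP) lies midway between the tips of the shut fingers; the grasp point (between the pads) lies 19 mm behind it; z points along the fingers, y is the line along which they close (so a half turn about z gives the same grasp; the last joint's range is limited). The gripper opens to 91 mm and grips with 3 to 60 N. Pads are 32 mm wide; open, the fingers measure 118 mm over their backs; the gripper's body (76 mm by 178 mm) begins 60 mm behind the grasp point.
Start: joints at [1.03, 0.494, 1.345, -0, 1.302, -0.096], TCP at [0.269, 0.564, 0.214] pointing down, gripper open.
Joint ranges: [-2.91, 2.91], [-0.82, 2.16], [0.22, 2.67], [-1.22, 4.37], [0.12, 2.79], [-3.08, 3.08]. Speed limits (rad/s): [1.89, 1.89, 2.57, 3.01, 3.01, 3.01].

INTERFACE

Orientations are given as a rotation vector (axis times angle).
In Python, from bench import manip gives the robot as it stands.
- The arm moves only by the tool arm_command, never from a script. Its argument "rows" is a list that holds one entry, the list of rows, each a list of 7 numbers: the shift along the world's x, y, z in mm, then the turn, a rotation vector about the world's x, y, z in rad, then the closure in counts, from 0 (fully open) to 255 (shut). In form: [[[dx, dy, dz, wx, wy, wz, fingers], ...]]. A call has 1 to 10 rows; each row shifts and turns the commanded pose from where the row before left it; what a row does not reach is not made up. A row lasts 1/12 s, in which the tool goes at most 41.7 mm and 7.16 degrees, less where a joint would pass 70% of its speed; a pose out of reach is approached as far as the arm can. A call is refused whole if a number of a shift passes 41.7 or a number of a turn 0.125, either way. A call with a gripper value outside its range is refused whole. The fingers move at their own pace and stop on an object; "grip_force" is the grip in N (left out, the last holds). Time passes only in rows, so rows that do not move let the fingers close. It gives the time, the measured TCP pose, the force, the opening and the grip force at its end, in the units of the state.
- manip.get_state(): the state, without advancing time (a new reading comes with each control period).
- manip.capture(name): name is "scene" or "top" or "wrist"; returns a dict with "img" (400x640x3 uint8, red, green, blue), "fx", "fy", "cx", "cy" (pixels), "rvec" (rotation vector, rad) and "tvec" (3), from world to camera coordinates, as OpenCV has them. Camera axes: x right, y down, z forward; pixel columns grow to the right and rows downward; lengths in m; the calibration is good to about 2 mm. A picture is of the moment at which its call begins. There is no depth.
- manip.hand_in(): hands the job in; it is judged then, once.
The state is a dict: "t": time; "joints": joint angles; "qd": joint speeds; "tau": joint torques, N m; "tool_pos": TCP position; "tcp_rot": TCP orientation; "wrist_force": force on the tool from outside, world axes, zero at the start; "wrist_torque": the same for the moment, N m; "grip_width": opening from 0.0 (shut) to 1.0 (fully open); "grasp_force": force on a finger pad.
Only numpy, scipy, OpenCV 4.12 (cv2) and the standard library are available. Lean on these libraries where they do the work, as an engineer would, in place of code of your own. Each camera call takes 0.05 s, during which the arm holds its last target. There are 200 camera calls.

## Working session

There is one attempt and no reset: what is moved stays moved. The work goes in short steps, Python scripts to look and compute and a tool call to move; the robot and the scene stay as the last step left them, time stands still between calls to the robot, and variables do not carry over. Pictures are saved under pics/ and viewed, at most 10 in all, crops included, and the job is handed in when it is done.

Besides the shell and the picture viewer there is one more tool, called after "Emit:" as name([rows], argument=value, ...), one row to a line, values as JSON. arm_command: Moves the arm, as the interface text tells. Its arguments: {"type":"object","properties":{"rows":{"type":"array","items":{"type":"array","items":{"type":"array","items":{"type":"number"}}}},"grip_force":{"type":"number"}},"required":["rows"]}

```bash
mkdir -p pics; cat > h.py <<'E'
import numpy as np,cv2
from bench import manip
from scipy.spatial.transform import Rotation as R
def cap(n,f=None):
    c=manip.capture(n)
    if f: cv2.imwrite('pics/'+f,cv2.cvtColor(c['img'],cv2.COLOR_RGB2BGR))
    return c
def ray(c,u,v):
    M=R.from_rotvec(c['rvec']).as_matrix(); t=np.array(c['tvec'])
    d=M.T@np.array([(u-c['cx'])/c['fx'],(v-c['cy'])/c['fy'],1.]); return -M.T@t,d/np.linalg.norm(d)
def onz(c,u,v,z):
    o,d=ray(c,u,v); return o+d*(z-o[2])/d[2]
def tri(a,b):
    (o,d),(p,e)=a,b
    s=np.linalg.lstsq(np.c_[d,-e],p-o,rcond=None)[0]; A=o+d*s[0];B=p+e*s[1]
    return (A+B)/2,np.linalg.norm(A-B)
def proj(c,P):
    return cv2.projectPoints(np.array(P,float).reshape(-1,3),np.array(c['rvec'],float),np.array(c['tvec'],float),np.array([[c['fx'],0,c['cx']],[0,c['fy'],c['cy']],[0,0,1.]]),None)[0].reshape(-1,2)
E
python3 - <<'E'
from h import *
for n in('scene','top'):
    c=cap(n,n+'0.png'); print(n,c['fx'],ray(c,320,200))
s=manip.get_state(); print({k:np.round(v,3) for k,v in s.items()})
E
```

```text
scene 367.17268924826374 (array([1.26248359, 0.06503865, 0.8709669 ]), array([-0.68527284, -0.09617563, -0.72190815]))
top 503.52498277048 (array([ 0.38780028, -0.00362947,  1.69509656]), array([ 0.09988047, -0.0111427 , -0.99493705]))
{'t': np.float64(0.1), 'joints': array([ 1.03 ,  0.494,  1.346,  0.   ,  1.303, -0.095]), 'qd': array([-0.001, -0.003, -0.002, -0.001,  0.   ,  0.   ]), 'tau': array([ 3.0000e-03, -8.8024e+01, -3.8255e+01,  7.1000e-02,  4.8000e-02,
       -0.0000e+00]), 'tool_pos': array([0.269, 0.564, 0.213]), 'tcp_rot': array([-6.940e-01, -3.064e+00,  2.000e-03]), 'wrist_force': array([0.319, 0.053, 0.433]), 'wrist_torque': array([0.005, 0.055, 0.011]), 'grasp_force': np.float64(0.0), 'grip_width': np.float64(0.998)}
```

View pics/scene0.png

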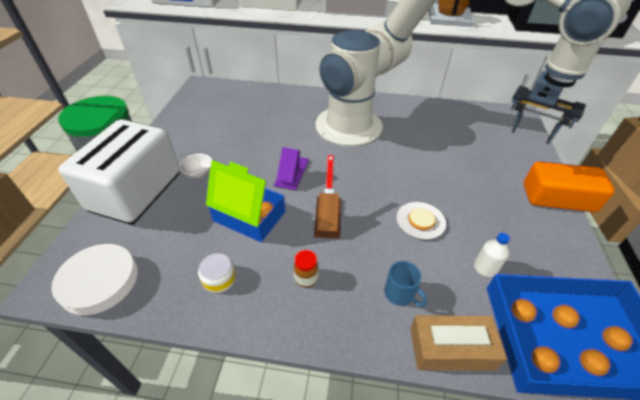

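View pics/top0.png

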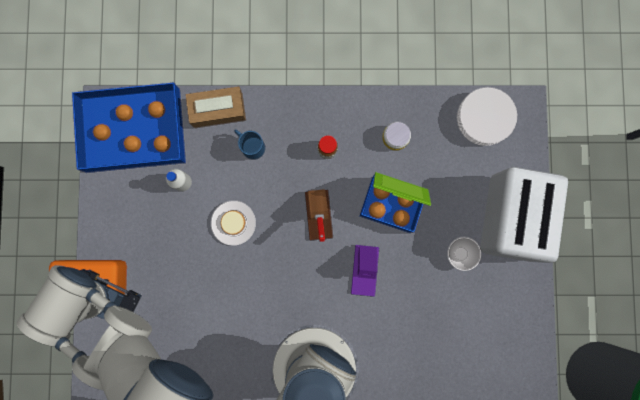

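The scene view shows the green lid at (237,192), its box at (262,212), the purple look-alike at (291,167), the brown holder at (328,215) with the red handle at (331,173), and the plate and roll at (422,219). In the top view these are the lid at (402,190), holder (318,213), handle (321,228), purple holder (365,270) and roll (232,222).

Possible mix-ups:
- **Holder:** brown (318,213) or purple (365,270). I choose brown.
- **Red things:** handle (321,228) or jam cap (328,146). I choose the handle.
- **Blue boxes:** lidded box (392,203) or the large tray (128,127). I choose the lidded box.
- **Round white things:** plate (232,222), stack (487,116) or bowl (464,253). I choose the plate.

```bash
cat > m.py <<'E'
from h import *
C={n:cap(n) for n in('scene','top')}
def big(c,lo,hi,roi):
    hsv=cv2.cvtColor(c['img'],cv2.COLOR_RGB2HSV); m=cv2.inRange(hsv,lo,hi)
    k=np.zeros_like(m); x0,y0,x1,y1=roi; k[y0:y1,x0:x1]=255
    cs=cv2.findContours(m&k,cv2.RETR_EXTERNAL,cv2.CHAIN_APPROX_NONE)[0]
    return max(cs,key=cv2.contourArea)
S,T=C['scene'],C['top']
def ends(ct):
    p=ct[:,0,:].astype(float); r=cv2.minAreaRect(ct); m=np.array(r[0]); b=cv2.boxPoints(r)
    e=sorted([(np.linalg.norm(b[i]-b[(i+1)%4]),tuple((b[i]+b[(i+1)%4])/2)) for i in range(4)],key=lambda t:t[0])[:2]
    return r,[np.array(x[1]) for x in sorted(e,key=lambda t:t[1][1])]
red=((0,150,90),(8,255,255))
rs,es=ends(big(S,*red,(315,145,345,205))); rt,et=ends(big(T,*red,(305,205,335,250)))
print('handle',rs,rt)
# scene: top end (small v) is the raised near-robot end; top view: large v is near robot
P,e=tri(ray(S,*es[0]),ray(T,*et[1])); Q,e2=tri(ray(S,*es[1]),ray(T,*et[0]))
print('upper end',P,e,'lower end',Q,e2,'len',np.linalg.norm(P-Q))
for n,c,roi in(('s',S,(200,155,275,230)),('t',T,(365,165,440,215))):
    ct=big(c,(30,120,100),(50,255,255),roi); print(n,'lid',cv2.approxPolyDP(cv2.convexHull(ct),2,True)[:,0].tolist())
ct=big(T,(105,150,60),(125,255,255),(350,170,440,240)); print('box',cv2.approxPolyDP(cv2.convexHull(ct),2,True)[:,0].tolist())
for h in [v for v in cv2.approxPolyDP(cv2.convexHull(ct),2,True)[:,0].tolist()]: print(h,onz(T,*h,.075).round(3))
ct=big(T,(8,25,150),(30,255,255),(210,200,255,245)); r=cv2.minAreaRect(ct);print('roll',r,onz(T,*r[0],.027),onz(T,*r[0],.027)-onz(T,r[0][0]+r[1][0],r[0][1],.027))
ct=big(T,(2,90,30),(15,255,170),(295,180,345,250)); print('holder',cv2.minAreaRect(ct),[(v,onz(T,*v,0.05).round(3)) for v in cv2.approxPolyDP(cv2.convexHull(ct),2,True)[:,0].tolist()])
out=np.hstack([cv2.resize(T['img'][160:310,290:450],None,fx=2.5,fy=2.5,interpolation=2),cv2.resize(S['img'][140:290,190:350],None,fx=2.5,fy=2.5,interpolation=2)])
cv2.imwrite('pics/c1.png',out[:,:,::-1])
E
python3 m.py
```

```text
handle ((329.61883544921875, 173.192626953125), (5.79428768157959, 27.975543975830078), 5.19442892074585) ((320.6219482421875, 228.59756469726562), (23.190624237060547, 7.067617893218994), 83.6598129272461)
upper end [ 0.4189573  -0.02455107  0.16348102] 0.0037208118716993126 lower end [ 0.49224432 -0.01905305  0.11836364] 0.00020100011495736747 len 0.08623684656540051
s lid [[213, 160], [246, 167], [265, 181], [257, 225], [206, 205], [209, 171]]
t lid [[430, 205], [374, 187], [375, 173], [427, 189]]
box [[422, 204], [413, 231], [360, 215], [373, 177]]
[422, 204] [ 0.537 -0.351  0.075]
[413, 231] [ 0.45  -0.321  0.075]
[360, 215] [ 0.502 -0.151  0.075]
[373, 177] [ 0.625 -0.194  0.075]
roll ((232.75003051757812, 221.75003051757812), (24.748737335205078, 24.041629791259766), 45.0) [0.48286283 0.26721704 0.027     ] [2.93310611e-05 8.21023281e-02 0.00000000e+00]
holder ((318.3393249511719, 214.0629425048828), (48.92149353027344, 22.754182815551758), 84.5596694946289) [([326, 190], array([ 0.586, -0.042,  0.05 ])), ([331, 237], array([ 0.432, -0.058,  0.05 ])), ([310, 239], array([0.425, 0.011, 0.05 ])), ([305, 193], array([0.576, 0.027, 0.05 ]))]
```

View pics/c1.png

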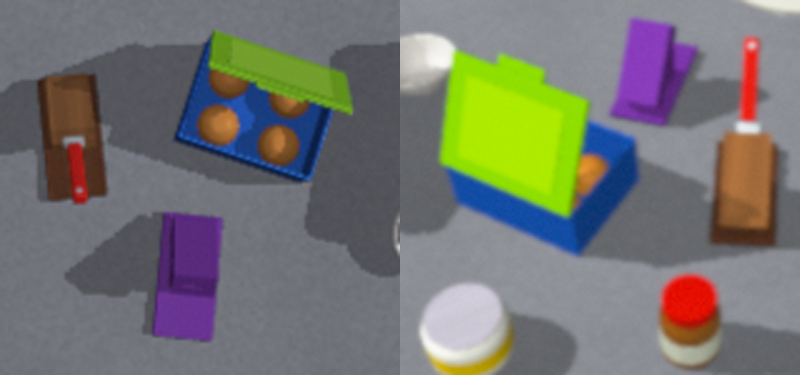

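The crop shows the brown holder at left-panel (73,135) with the red handle at (75,172) drawn toward the robot. The open green lid stands over the box of four rolls, and the purple look-alike at (188,275) is separate. The choices hold.

```bash
cat > m2.py <<'E'
from h import *
S,T=cap('scene'),cap('top')
ex=np.array([.956,-.292,0]);ey=np.array([.292,.956,0]);H=np.array([.476,-.236,.0755])+.14*ex
print('hinge',H)
for a in np.arange(1.0,1.7,.1):
    E=H+.14*(-np.cos(a)*ex+np.array([0,0,np.sin(a)]))
    P=[E+.09*ey,E-.09*ey]; print(round(a,1),E.round(3),proj(S,P).round(0).tolist(),proj(T,P).round(0).tolist())
print('hinge px',proj(S,[H+.09*ey,H-.09*ey]),proj(T,[H+.09*ey,H-.09*ey]))
E
python3 m2.py
```

```text
hinge [ 0.60984 -0.27688  0.0755 ]
1.0 [ 0.538 -0.255  0.193] [[271.0, 179.0], [216.0, 160.0]] [[369.0, 192.0], [427.0, 209.0]]
1.1 [ 0.549 -0.258  0.2  ] [[268.0, 180.0], [213.0, 160.0]] [[371.0, 187.0], [429.0, 205.0]]
1.2 [ 0.561 -0.262  0.206] [[265.0, 181.0], [210.0, 162.0]] [[372.0, 183.0], [430.0, 201.0]]
1.3 [ 0.574 -0.266  0.21 ] [[262.0, 183.0], [206.0, 163.0]] [[374.0, 179.0], [432.0, 196.0]]
1.4 [ 0.587 -0.27   0.213] [[259.0, 186.0], [203.0, 165.0]] [[375.0, 174.0], [433.0, 192.0]]
1.5 [ 0.6   -0.274  0.215] [[256.0, 189.0], [199.0, 168.0]] [[376.0, 170.0], [435.0, 187.0]]
1.6 [ 0.614 -0.278  0.215] [[253.0, 192.0], [196.0, 171.0]] [[378.0, 165.0], [436.0, 183.0]]
hinge px [[260.09378157 226.44439082]
 [207.93819995 205.53390645]] [[372.05386629 173.69689153]
 [425.36779102 189.76456339]]
```

Emit:
arm_command([
  [[0,0,30,0,0,0.05,255],[5,-12,30,0,0,0.05,255],[14,-32,30,0,0,0.05,255],[16,-36,0,0,0,0,255],[16,-36,0,0,0,0,255],[16,-36,0,0,0,0,255],[16,-36,0,0,0,0,255],[16,-36,0,0,0,0,255],[16,-36,0,0,0,0,255],[16,-36,0,0,0,0,255]],
], grip_force=20)

```text
t: 1.13
tool_pos: [0.3994, 0.2692, 0.3012]
tcp_rot: [0.462, 3.107, 0.0]
wrist_force: [1.7, 0.7, -0.4]
grip_width: 0.298
grasp_force: 0.0
```

Emit:
arm_command([
  [[16,-36,0,0,0,0,255],[16,-36,0,0,0,0,255],[16,-36,0,0,0,0,255],[16,-36,0,0,0,0,255],[16,-36,0,0,0,0,255],[16,-36,0,0,0,0,255],[16,-36,0,0,0,0,255],[16,-36,0,0,0,0,255],[16,-36,0,0,0,0,255],[16,-36,0,0,0,0,255]],
])

```text
t: 1.97
tool_pos: [0.5595, -0.0911, 0.3011]
tcp_rot: [0.463, 3.107, 0.0]
wrist_force: [1.3, 0.7, -0.5]
grip_width: 0.007
grasp_force: 0.0
```

Emit:
arm_command([
  [[13.5,-32.5,0,0,0,0,255],[13.5,-32.5,0,0,0,0,255],[13.5,-32.5,0,0,0,0,255],[13.5,-32.5,0,0,0,0,255],[13.5,-32.5,-10,0,0,0,255],[13,-32.5,-20,0,0,0,255],[0,0,-30,0,0,0,255],[0,0,-30,0,0,0,255],[0,0,-26,0,0,0,255],[0,0,0,0,0,0,255]],
])

```text
t: 2.8
tool_pos: [0.637, -0.2829, 0.1793]
tcp_rot: [-0.462, -3.099, -0.005]
wrist_force: [-1.3, 0.4, -0.4]
grip_width: 0.008
grasp_force: 0.0
```

Emit:
arm_command([
  [[-10,3,0,0,0,0,255],[-10,3,0,0,0,0,255],[-10,3,0,0,0,0,255],[-9,3,0,0,0,0,255],[-6,2,0,0,0,0,255],[-6,2,0,0,0,0,255]],
])

```text
t: 3.3
tool_pos: [0.5888, -0.2681, 0.1865]
tcp_rot: [0.462, 3.106, -0.001]
wrist_force: [0.7, -0.3, 0.8]
grip_width: 0.005
grasp_force: 0.0
```

Emit:
arm_command([
  [[-10.5,3.2,-6,0,0,0,255],[-10.5,3.2,-6,0,0,0,255],[-6.2,1.9,-5.5,0,0,0,255],[-6.2,1.9,-5.5,0,0,0,255],[-5.7,1.8,-6.5,0,0,0,255],[-5.7,1.8,-6.5,0,0,0,255],[-5.3,1.6,-6.5,0,0,0,255],[-5.3,1.6,-6.5,0,0,0,255],[-3.3,1,-6.5,0,0,0,255],[-3.3,1,-6.5,0,0,0,255]],
])

```text
t: 4.13
tool_pos: [0.5263, -0.2489, 0.1224]
tcp_rot: [-0.463, -3.107, -0.0]
wrist_force: [1.2, -0.3, 0.4]
grip_width: 0.003
grasp_force: 0.4
```

```bash
python3 -c "
from h import *
a,b=cap('scene'),cap('top')
cv2.imwrite('pics/c2.png',np.hstack([cv2.resize(c['img'][y:y+150,x:x+160],None,fx=2.5,fy=2.5) for c,x,y in((b,320,120),(a,180,110))])[:,:,::-1])"
```

```text
(no output)
```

View pics/c2.png

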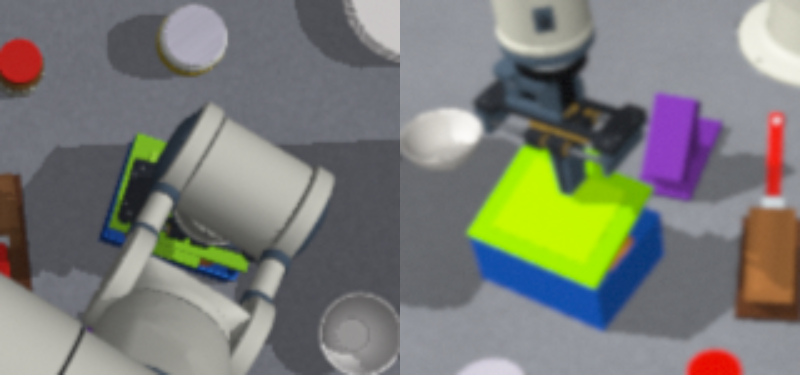

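The lid is moving down with the fingertips on its outer face (right panel 570,180), and it is about a third open. I continue.

Emit:
arm_command([
  [[-2.4,0.7,-6.5,0,0,0,255],[-2.4,0.7,-6.5,0,0,0,255],[-1.9,0.6,-6.5,0,0,0,255],[-1,0.3,-6.5,0,0,0,255],[-1,0.3,-5,0,0,0,255],[-1,0.3,-4,0,0,0,255],[0,0,-2,0,0,0,255],[0,0,-2,0,0,0,255],[0,0,-1,0,0,0,255],[0,0,0,0,0,0,255]],
])

```text
t: 5.07
tool_pos: [0.5169, -0.2461, 0.0836]
tcp_rot: [-0.463, -3.107, 0.0]
wrist_force: [-4.7, 1.8, 10.9]
grip_width: 0.004
grasp_force: 5.0
```

Emit:
arm_command([
  [[0,0,-0.5,0,0,0,255],[0,0,0,0,0,0,255],[0,0,0,0,0,0,255],[0,0,15,0,0,0,255],[0,0,30,0,0,0,255],[0,0,40,0,0,0,255],[0,0,40,0,0,0,255],[0,0,40,0,0,0,255],[0,0,40,0,0,0,0],[0,30,30,0,0,0,0]],
])

```text
t: 5.9
tool_pos: [0.5176, -0.2199, 0.3207]
tcp_rot: [0.467, 3.103, -0.004]
wrist_force: [0.5, 0.3, 0.4]
grip_width: 0.122
grasp_force: 0.0
```

Emit:
arm_command([
  [[-14,35,0,0,0,0,0],[-14,35,0,0,0,0,0],[-14,35,0,0,0,0,0],[-14,35,0,0,0,0,0],[-14,35,0,0,0,0,0],[-14,5,0,0,0,0,0],[-10,0,0,0,0,0,0],[0,0,0,0,0,0,0]],
])

```text
t: 6.57
tool_pos: [0.4216, -0.0366, 0.3173]
tcp_rot: [0.461, 3.107, -0.001]
wrist_force: [0.7, -0.5, 0.9]
grip_width: 0.704
grasp_force: 0.0
```

```bash
python3 -c "
from h import *
c=cap('wrist','w1.png'); s=manip.get_state(); print(s['tool_pos'],s['tcp_rot'],c['fx'],ray(c,320,200))
a=cap('scene'); cv2.imwrite('pics/c3.png',cv2.resize(a['img'][130:290,190:350],None,fx=3,fy=3)[:,:,::-1])"
```

```text
[ 0.42279506 -0.03720593  0.31737854] [ 4.63087204e-01  3.10644657e+00 -5.43528582e-04] 351.2383740008514 (array([ 0.34462615, -0.0138361 ,  0.48801366]), array([ 0.27301343, -0.06003497, -0.96013513]))
```

View pics/w1.png

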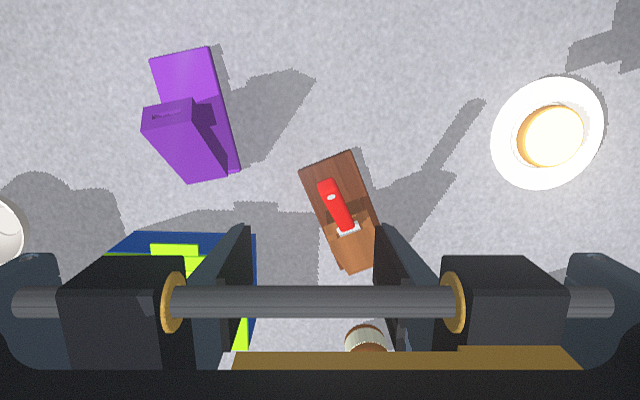

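View pics/c3.png

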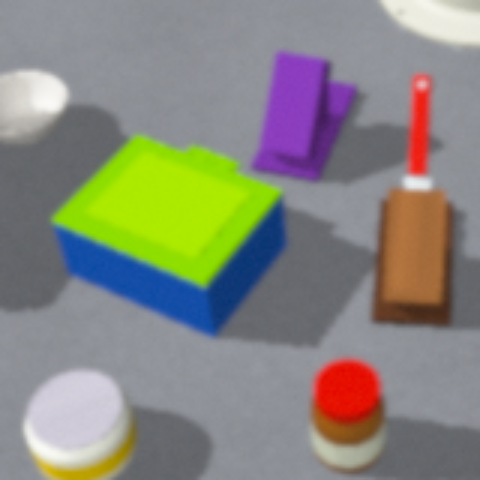

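Scene crop: the lid is flat on the box (170,210), and the spreader is still in the holder, handle at (420,125). In the wrist view the handle runs from (328,185) to (347,228), with bare steel just below it.

```bash
cat > m3.py <<'E'
from h import *
rois={'scene':(320,145,345,205),'top':(305,205,335,250),'wrist':(305,165,370,250)}
L={};U={}
for n,(x0,y0,x1,y1) in rois.items():
    c=cap(n); hsv=cv2.cvtColor(c['img'],cv2.COLOR_RGB2HSV)
    m=cv2.inRange(hsv,(0,130,90),(9,255,255))|cv2.inRange(hsv,(172,130,90),(180,255,255)); k=np.zeros_like(m);k[y0:y1,x0:x1]=255
    ct=max(cv2.findContours(m&k,cv2.RETR_EXTERNAL,cv2.CHAIN_APPROX_NONE)[0],key=cv2.contourArea)
    p=cv2.convexHull(ct)[:,0].astype(float)
    mean,ev,_=cv2.PCACompute2(np.argwhere(cv2.drawContours(np.zeros_like(m),[ct],-1,255,-1))[:,::-1].astype(float),None)
    a=ev[0]; s=(p-mean)@a; e1,e2=(mean+a*s.min())[0],(mean+a*s.max())[0]
    # wrist & scene: low end has larger v; top: smaller v
    lo,up=(e1,e2) if (e1[1]>e2[1])!=(n=='top') else (e2,e1)
    L[n]=ray(c,*lo);U[n]=ray(c,*up); print(n,'low',lo.round(1),'up',up.round(1))
def multi(rs):
    A=sum(np.eye(3)-np.outer(d,d) for o,d in rs); b=sum((np.eye(3)-np.outer(d,d))@o for o,d in rs)
    X=np.linalg.solve(A,b); return X,[round(1e3*np.linalg.norm((np.eye(3)-np.outer(d,d))@(X-o)),1) for o,d in rs]
for ks in(('scene','wrist'),('scene','top'),('scene','top','wrist')):
    l,r1=multi([L[k] for k in ks]);u,r2=multi([U[k] for k in ks]); v=l-u
    print(ks,'low',l.round(4),r1,'up',u.round(4),r2,'len',np.linalg.norm(v).round(3),'dir',(v/np.linalg.norm(v)).round(3))
E
python3 m3.py
```

```text
scene low [328.5 187.1] up [330.1 155. ]Traceback (most recent call last):
  File "m3.py", line 7, in <module>
    ct=max(cv2.findContours(m&k,cv2.RETR_EXTERNAL,cv2.CHAIN_APPROX_NONE)[0],key=cv2.contourArea)
ValueError: max() iterable argument is empty
```

```bash
sed -i "s#c=cap(n); #c=cap(n)\n    if n=='top': c['img']=cv2.imread('pics/top0.png')[:,:,::-1].copy()\n    #" m3.py; python3 m3.py
```

```text
scene low [328.6 187.1] up [330.1 155. ]
top low [319.3 217.1] up [322.1 241. ]
wrist low [348.9 228.1] up [323. 177.]
('scene', 'wrist') low [ 0.4923 -0.0172  0.1188] [np.float64(1.1), np.float64(1.1)] up [ 0.4151 -0.0256  0.1765] [np.float64(0.3), np.float64(0.3)] len 0.097 dir [ 0.798  0.087 -0.596]
('scene', 'top') low [ 0.4922 -0.0186  0.1186] [np.float64(0.3), np.float64(0.3)] up [ 0.4162 -0.0263  0.1774] [np.float64(0.5), np.float64(0.5)] len 0.096 dir [ 0.788  0.08  -0.61 ]
('scene', 'top', 'wrist') low [ 0.4922 -0.0178  0.1187] [np.float64(0.6), np.float64(1.1), np.float64(1.7)] up [ 0.4156 -0.026   0.1767] [np.float64(0.2), np.float64(1.1), np.float64(0.9)] len 0.096 dir [ 0.795  0.085 -0.601]
```

Emit:
arm_command([
  [[0,0,0,0,0,0.102,0],[0,0,0,0,0,0.102,0],[0,0,0,0,0,0.101,0],[0,0,0,0,0,0.101,0],[18,4.5,0,-0.011,0.0994,0,0],[18,4.5,0,-0.011,0.0994,0,0],[18,4.5,0,-0.011,0.0994,0,0],[18,4.5,-30,-0.011,0.0994,0,0],[18,4,-30,-0.011,0.0994,0,0],[0,0,-31,0,0,0,0]],
])

```text
t: 7.75
tool_pos: [0.5164, -0.0141, 0.2201]
tcp_rot: [0.146, -2.628, 0.037]
wrist_force: [-1.0, 0.3, -0.8]
grip_width: 0.999
grasp_force: 0.0
```

```bash
python3 -c "
from h import *
c=cap('wrist','w2.png'); s=manip.get_state(); M=R.from_rotvec(s['tcp_rot']).as_matrix(); G=s['tool_pos']-.019*M[:,2]
print(s['t'],s['tool_pos'],'\n',M.round(3),s['joints'].round(2),G)
# predicted handle ends
print(proj(c,[[.4217,-.0258,.1827],[.4865,-.018,.113],[.4646,-.021,.1374]]))"
```

```text
7.8 [ 0.51284313 -0.0142269   0.21579477] 
 [[-0.866 -0.111 -0.488]
 [-0.098  0.994 -0.052]
 [ 0.49   0.002 -0.872]] [-0.08  0.62  1.23 -0.09  1.79 -1.76] [ 0.52210695 -0.01323749  0.23235384]
[[310.89083247 120.89352298]
 [311.68010027 228.92828748]
 [310.98903617 196.7240292 ]]
```

View pics/w2.png

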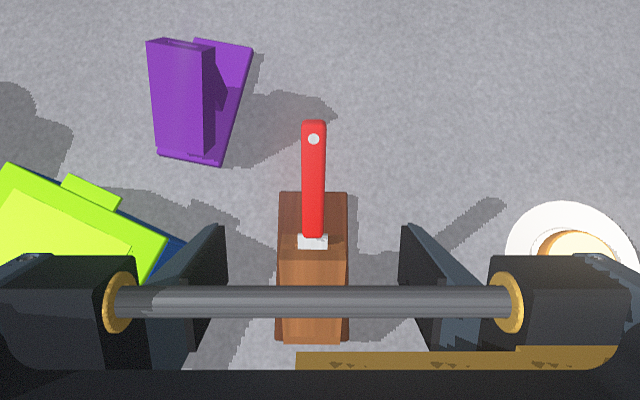

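The handle runs from (313,120) to (313,236), centred between the open fingers and upright in the image, as predicted. I descend along the tool axis.

Emit:
arm_command([
  [[-11.4,-1.6,-19,0,0,0,0],[-11.4,-1.6,-19,0,0,0,0],[-11.4,-1.6,-19,0,0,0,0],[-11.4,-1.6,-19,0,0,0,0],[-11.4,-1.6,-19,0,0,0,0],[0,0,0,0,0,0,0],[0,0,0,0,0,0,0]],
])

```text
t: 8.38
tool_pos: [0.4559, -0.0229, 0.1321]
tcp_rot: [0.145, -2.638, 0.037]
wrist_force: [1.0, -0.6, 0.5]
grip_width: 1.002
grasp_force: 0.0
```

Emit:
arm_command([
  [[0,0,0,0,0,0,255],[0,0,0,0,0,0,255],[0,0,0,0,0,0,255],[0,0,0,0,0,0,255],[0,0,0,0,0,0,255],[0,0,0,0,0,0,255],[0,0,0,0,0,0,255],[0,0,0,0,0,0,255],[0,0,0,0,0,0,255],[0,0,0,0,0,0,255]],
], grip_force=25)

```text
t: 9.22
tool_pos: [0.4559, -0.0227, 0.131]
tcp_rot: [0.145, -2.638, 0.037]
wrist_force: [0.4, -0.4, 0.4]
grip_width: 0.298
grasp_force: 0.0
```

The tool sits 10 mm higher than intended, so I lower it before the fingers close.

Emit:
arm_command([
  [[0,0,-5,0,0,0,160],[0,0,-5,0,0,0,160],[0,0,0,0,0,0,255],[0,0,0,0,0,0,255],[0,0,0,0,0,0,255],[0,0,0,0,0,0,255],[0,0,0,0,0,0,255],[0,0,0,0,0,0,255],[0,0,0,0,0,0,255],[0,0,0,0,0,0,255]],
], grip_force=25)

```text
t: 10.05
tool_pos: [0.456, -0.0227, 0.1211]
tcp_rot: [0.146, -2.638, 0.037]
wrist_force: [-0.4, -0.2, -0.6]
grip_width: 0.195
grasp_force: 25.0
```

Opening 17.7 mm matches the 18 mm handle. I draw it along the slot axis.

Emit:
arm_command([
  [[-2,-0.2,2,0,0,0,255],[-5,-0.5,5,0,0,0,255],[-7,-0.8,7,0,0,0,255],[-7,-0.8,7,0,0,0,255]],
], grip_force=40)

```text
t: 10.38
tool_pos: [0.4341, -0.025, 0.1428]
tcp_rot: [0.146, -2.638, 0.037]
wrist_force: [-0.3, 0.2, -0.6]
grip_width: 0.193
grasp_force: 40.0
```

Emit:
arm_command([
  [[-7,-0.8,7,0,0,0,255],[-7,-0.8,7,0,0,0,255],[-7,-0.8,7,0,0,0,255],[-7,-0.8,7,0,0,0,255],[-7,-0.8,7,0,0,0,255],[-7,-0.8,7,0,0,0,255]],
])

```text
t: 10.88
tool_pos: [0.3922, -0.0299, 0.1848]
tcp_rot: [0.145, -2.638, 0.037]
wrist_force: [0.3, -0.5, -0.4]
grip_width: 0.195
grasp_force: 40.0
```

Emit:
arm_command([
  [[-7,-0.8,7,0,0,0,255],[-7,-0.8,7,0,0,0,255],[-7,-0.8,7,0,0,0,255],[-7,-0.8,7,0,0,0,255],[-4,-0.5,10,0,0,0,255],[0,0,20,0,0,0,255],[0,0,25,0,0,0,255],[0,0,20,0,0,0,255],[0,0,0,0,0,0,255],[0,0,0,0,0,0,255]],
])

```text
t: 11.72
tool_pos: [0.3612, -0.0335, 0.2878]
tcp_rot: [0.145, -2.64, 0.038]
wrist_force: [-0.1, 1.1, -0.6]
grip_width: 0.196
grasp_force: 40.0
```

```bash
python3 -c "
from h import *
c=cap('wrist','w3.png');a=cap('scene'); s=manip.get_state(); M=R.from_rotvec(s['tcp_rot']).as_matrix(); G=s['tool_pos']-.019*M[:,2]
print(s['t'],s['tool_pos'],G,s['joints'].round(2),s['grasp_force'])
cv2.imwrite('pics/c4.png',np.vstack([cv2.resize(c['img'],(480,300)),cv2.resize(a['img'][80:240,220:476],(480,300))])[:,:,::-1])"
```

```text
11.8167 [ 0.36060407 -0.03342988  0.28669828] [ 0.36966669 -0.0324297   0.30336767] [-0.14  0.33  1.54 -0.12  1.76 -1.82] 39.99068319797516
```

View pics/c4.png

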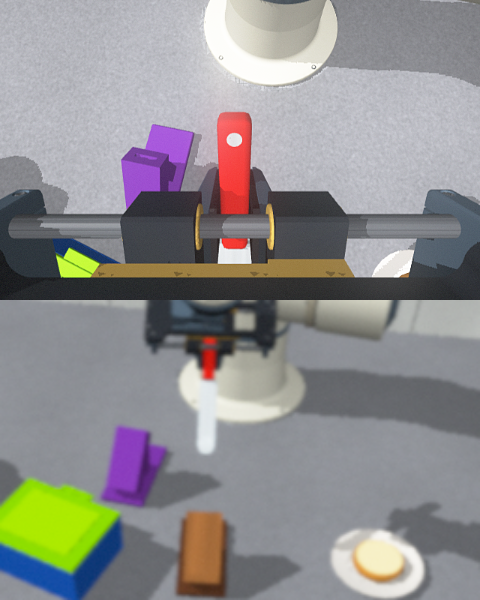

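The spreader is held and drawn clear (lower panel: handle (208,357), blade tip (206,450)), the holder is empty and the lid is shut. Now I level it on the way to the roll.

Emit:
arm_command([
  [[5,25,0,0.0108,-0.0975,0,255],[5,35,0,0.0108,-0.0975,0,255],[5,35,0,0.0108,-0.0975,0,255],[5,35,0,0.0108,-0.0975,0,255],[5,35,0,0.0108,-0.0975,0,255],[5,35,0,0.0108,-0.0975,0,255],[5,35,0,0.0108,-0.0975,0,255],[3,35,0,0.0108,-0.0975,0,255],[0,21,0,0,0,0,255],[0,0,0,0,0,0,255]],
])

```text
t: 12.65
tool_pos: [0.3974, 0.2606, 0.2861]
tcp_rot: [-0.163, 2.853, 0.024]
wrist_force: [-0.1, -0.8, -1.4]
grip_width: 0.193
grasp_force: 40.0
```

Emit:
arm_command([
  [[0,0,-20,0,0,0,255],[0,0,-25,0,0,0,255],[0,0,-25,0,0,0,255],[0,0,-25,0,0,0,255],[0,0,-20,0,0,0,255],[0,0,-10,0,0,0,255],[0,0,0,0,0,0,255],[0,0,0,0,0,0,255],[0,0,0,0,0,0,255]],
])

```text
t: 13.4
tool_pos: [0.3992, 0.2574, 0.1624]
tcp_rot: [-0.157, 2.853, 0.023]
wrist_force: [0.3, 0.6, -1.0]
grip_width: 0.197
grasp_force: 40.0
```

```bash
python3 -c "
from h import *
s=manip.get_state(); M=R.from_rotvec(s['tcp_rot']).as_matrix(); G=s['tool_pos']-.019*M[:,2]
print(s['t'],s['tool_pos'],G,M.round(3),s['grasp_force'])
t,a=cap('top'),cap('scene')
B=G+.09*np.array([.994,.11,0]); print(B, proj(t,[B]),proj(a,[B]),proj(t,[[.483,.267,.027]]))
x,y=proj(t,[B])[0].astype(int); u,v=proj(a,[B])[0].astype(int)
cv2.imwrite('pics/c5.png',np.hstack([cv2.resize(i['img'][q-50:q+50,p-50:p+50],None,fx=4,fy=4) for i,p,q in((t,x,y),(a,u,v))])[:,:,::-1])"
```

```text
13.4 [0.39921651 0.25738479 0.16241053] [0.39391142 0.25679831 0.18064545] [[-0.954 -0.11   0.279]
 [-0.105  0.994  0.031]
 [-0.281  0.    -0.96 ]] 39.990604519844055
[0.48337142 0.26669831 0.18064545] [[224.6830155  218.68236012]] [[431.98522522 180.58461513]] [[232.81598696 221.70871289]]
```

View pics/c5.png

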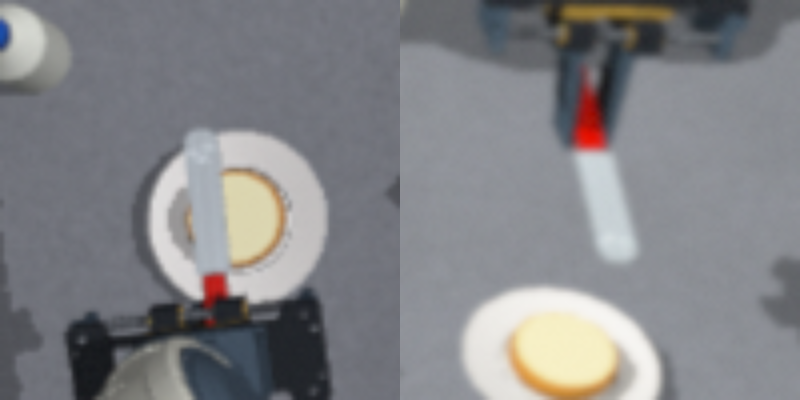

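The blade spans top-view (227.5,236.8) to (224,200.5), and its middle lands within a pixel of the prediction in both views. Next I check its level by triangulating the two ends.

```bash
python3 -c "
from h import *
t,a=cap('top'),cap('scene')
b=tri(ray(t,227.5,236.75),ray(a,429,167.5));e=tri(ray(t,224,200.5),ray(a,435.25,195.5))
v=e[0]-b[0];print(b,e,(b[0]+e[0])/2,np.linalg.norm(v),np.arcsin(v[2]/np.linalg.norm(v)))"
```

```text
(array([0.42916517, 0.25940476, 0.18073065]), np.float64(0.0038704807856218388)) (array([0.538796  , 0.27123623, 0.17844583]), np.float64(0.0025652997625008256)) [0.48398058 0.2653205  0.17958824] 0.11029107515377917 -0.02071782945402766
```

Emit:
arm_command([
  [[0,0,-10,0,0,0,255],[0,0,-12,0,0,0,255],[0,0,-8,0,0,0,255],[0,0,0,0,0,0,255],[0,0,0,0,0,0,255],[0,0,0,0,0,0,255],[0,0,0,0,0,0,255],[0,0,0,0,0,0,255]],
])

```text
t: 14.27
tool_pos: [0.3992, 0.2577, 0.1325]
tcp_rot: [-0.157, 2.852, 0.023]
wrist_force: [-0.5, 1.1, -0.8]
grip_width: 0.196
grasp_force: 40.0
```

The blade is level to 0.02 rad, with its middle at (0.484, 0.265) and about 0.15 m up, against the roll at (0.483, 0.267). I hand in.

```bash
python3 -c "
from bench import manip
s=manip.get_state();print(s['t'],abs(s['qd']).max(),s['grasp_force']);print(manip.hand_in())"
```

```text
14.2667 0.005477834388062134 39.99057948589325
the job is handed in; nothing more can be done
None
```

I shut the lid gently, drew the spreader and handed in at 14.3 s with it held level over the roll, blade middle about 2 mm off the roll's centre and 15 cm up; no verdict came back.

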